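# Run the heel press's locked bed home under the press head

## Robot

A 6-joint arm with a two-finger parallel gripper is mounted at the origin on the work surface. World frame = base frame: x ahead of the robot, y to its left, z up, the work surface at z = 0. Lengths are in m, angles in degrees, forces in N, time in s.
With the tool pointing down it reaches from about 0.35 to 0.875 m from the base axis. Payload 4.2 kg.
Tool frame: the origin (TCP) lies at the very end of the fingers, on their centre line; the grasp point (between the pads) lies 19 mm behind it; z points along the fingers, y is the line along which they close (so a half turn about z gives the same grasp; the last joint's range is limited). The gripper opens to 87 mm and grips with 3 to 60 N. Pads are 19 mm wide; open, the fingers measure 117 mm over their backs; the gripper's body (75 mm by 190 mm) begins 51 mm behind the grasp point.
Start: joints at [-55.6, 22.042, 0.453, 0, -68.411, -14.817], TCP at [0.21, -0.589, 0.195] pointing down, gripper open.
Joint ranges: [-179.83, 179.83], [-69.29, 118.12], [-61.27, 80.66], [-181.25, 117.63], [-171.15, -9.14], [-177.46, 177.46]. Speed limits (degrees/s): [159.86, 159.86, 180, 180, 180, 180].

## Interface

Orientations are given as a 3x3 rotation matrix whose columns are the frame's x, y, z axes.
In Python, from station import sense, optics, r gives the robot as it stands. The module is installed in compiled form; this text tells all that it offers.
- The arm moves only by the shell command python3 -m pendant 'ROWS' [OPENING]. ROWS is JSON, a list that holds one entry, the list of rows, each a list of 4 numbers: the shift along the tool's x, y, z normalised to -1 to 1, where 1 is 100 mm, then the turn about the tool's z normalised to -1 to 1, where 1 is 2 rad. A call has 1 to 8 rows; each row is the pose to reach, as a shift and turn from the pose commanded when the call began, along the tool's axes at that moment; what a row does not reach only later rows make up. A row lasts 1/10 s, in which the tool goes at most 50 mm and 8.59 degrees, less where a joint would pass 70% of its speed; a pose out of reach is approached as far as the arm can. A call with a number of a shift or a turn outside -1 to 1 is refused whole. A call with a gripper value outside its range is refused whole. OPENING is the closure, from 0 (fully open) to 1 (shut), set as the call begins (- or left out, the last holds). The fingers move at their own pace and stop on an object; the grip force is fixed at half the most. Time passes only in rows, so rows that repeat a pose let the fingers close. It gives the time, the measured TCP pose, the force, the opening and the grip force at its end, in the units of the state.
- sense(): the state, without advancing time (a new reading comes with each control period).
- optics.capture(name): name is "scene" or "top" or "wrist"; returns the picture (480x640x3 uint8, red, green, blue); there is no depth.
- optics.get_calibration(name): a dict with "camera_matrix" (3x3 intrinsics, pixels), "distortion" ([k1, k2, p1, p2, k3] as OpenCV has them; the pictures are not rectified), "camera_from_world" (4x4, takes a point from world to camera coordinates). Camera axes: x right, y down, z forward; pixel columns grow to the right and rows downward; lengths in m; the calibration is good to about 2 mm. A picture is of the moment at which its call begins: read the wrist's pose just before it. get_calibration takes no time and is no camera call; for the wrist camera it gives the pose at the moment of the call.
- r.finish_job(): hands the job in; it is judged then, once.
The state is a dict: "time_s": time; "joints": joint angles; "joint_velocities": joint speeds; "effort": joint torques, N m; "tcp_pos": TCP position; "ee_rot": TCP orientation; "wrist_force": force on the tool from outside, world axes, zero at the start; "moment": the same for the moment, N m; "gripper_width": opening from 0.0 (shut) to 1.0 (fully open); "gripper_force": force on a finger pad.
Only numpy, scipy, OpenCV 4.12 (cv2) and the standard library are available. Lean on these libraries where they do the work, as an engineer would, in place of code of your own. Each camera call takes 0.05 s, during which the arm holds its last target. There are 200 camera calls.

## Task

Move the sliding bed of the heel press home under the press head: press the red locking button on the bed fully down, and keep it down while you push the bed along its rails all the way to the brass end stops, then let go so that the button springs up, the bed is locked there and the arm is clear. The heel block riding in the bed's tray is not to be touched or lifted, and everything else on the bench stays where it is.

Things in the scene. Friction and masses are not known exactly. Their poses are not given: they have to be found in the camera images.
- press: green bench press, fixed to the bench, 130 (x) by 440 (y) mm base plate 12 mm thick. Origin: centre of the base plate's underside, on the bench. Its own +y axis is the direction in which the bed slides home; the column and overhead arm (top 212 mm above the bench) stand at the +y end, the arm's front face at y = +70 mm, the ram over y = +95 mm with its underside 102 mm above the bench. The brass end stops stand at y = +136 mm
- bed (a joint): travel of the aluminium sliding bed (108 by 212 mm, top 34 mm above the bench) along press +y, in m: 0 (at the start) is fully out, 0.13 is against the end stops. A spring pin under the button locks it in a notched rack (10 mm pitch, 1 mm play) against pushes of 25 N. With the button down 4 mm or more it slides with 2 to 4 N; it locks again when the button comes up, also at the end stops
- button (a joint): how far the red locking button is pressed, in m: 0 is up (locked), 0.006 is fully down. It goes straight down; about 3 N begins to move it and 7 N holds it fully down; it springs back up when let go
- button_top (a point): centre of the top face of the red locking button, which is a rectangle 44 mm (press x) by 40 mm (press y), its top 52 mm above the bench when up. It rides on the bed
- push_plate (a point): centre of the upper edge of the rear face of the dark steel push plate on the bed, 31 mm from the button's centre towards press +y, 66 mm above the bench (14 mm above the top of the button when up). The plate is 60 mm wide (press x) and 12 mm thick; push on its rear face, towards press +y, with the tips that hold the button down, or drag the bed by the button's top
- heel_seat (a point): centre of the floor of the tray on the bed (34 mm above the bench), 135 mm from the button's centre towards press +y; the tray is 66 by 70 mm inside with a rim 7 mm high; axes as the press
- heel: loose black rubber shoe heel block with a tan top, 60 by 64 by 30 mm, about 120 g, lying in the tray. Origin: centre of its underside. It rides along; not to be touched
- spare_heel: bystander: another such heel block (60 by 64 by 30 mm), loose on the bench on the robot's side of the press. Origin: centre of its underside
- awl: bystander: awl with a wooden handle, 150 mm long, 30 mm thick, lying on the bench beyond the press. Origin: under its middle
- tin: bystander: yellow tin with a black lid, 63 by 78 mm, 90 mm high, beyond the press. Origin: centre of its underside
- mug: bystander: white mug, 84 mm across, 85 mm high, on the right of the bench. Origin: centre of its underside
- tumbler: bystander: blue glass tumbler, 72 mm across, 90 mm high, on the right of the bench. Origin: centre of its underside
- hammer: bystander: hammer 260 mm long, lying on the left of the bench. Origin: on its underside near the middle
- jar: bystander: amber jar with a white cap, 64 mm across, 80 mm high, on the robot's side of the press. Origin: centre of its underside

How it is judged:
By the outcome, as a careful person would: the job done as asked, in the order asked, and still so for the second after the job is handed in, with the robot touching nothing.
It also fails if it takes over 35 s, if anything falls off the work surface, if the arm or the gripper's body presses on something with over 40 N, if the wrist force passes 120 N, or if a joint passes its speed limit or range.

## Working session

There is one attempt and no reset: what is moved stays moved. The work goes in short steps, Python scripts to look and compute and a shell command to move; the robot and the scene stay as the last step left them, time stands still between calls to the robot, and variables do not carry over. Pictures are saved under pics/ and viewed, at most 11 in all, crops included, and the job is handed in when it is done.

```bash
mkdir -p pics
python3 - <<'E'
from station import sense, optics, r
import cv2
s=sense(); print(s)
for n in ("scene","top"):
    cv2.imwrite(f"pics/{n}0.png",cv2.cvtColor(optics.capture(n),cv2.COLOR_RGB2BGR))
    print(n,optics.get_calibration(n))
E
```

```text
{'time_s': 0.0, 'joints': array([-5.56001722e+01,  2.20893990e+01,  3.81300851e-01, -3.02517265e-02,
       -6.84114396e+01, -1.48161589e+01]), 'joint_velocities': array([-0.04697487,  0.05707462,  0.08470857, -0.07973902,  0.10775672,
       -0.0441662 ]), 'effort': array([-2.35949884e-06, -3.90667748e+01,  1.87410718e+01,  4.21991050e+00,
        1.10174494e-02, -2.12602786e-04]), 'tcp_pos': array([ 0.20928904, -0.58822027,  0.19398114]), 'ee_rot': array([[-9.42218275e-01, -3.34998691e-01, -7.73579702e-04],
       [-3.34999579e-01,  9.42216157e-01,  1.99879082e-03],
       [ 5.92869842e-05,  2.14244611e-03, -9.99997703e-01]]), 'wrist_force': array([ 0.04952914,  0.1739832 , -0.34228149]), 'moment': array([0.00621355, 0.00983088, 0.00526577]), 'gripper_force': 0.0, 'gripper_width': 0.9977917252592227}
scene {'camera_matrix': array([[548.60638847,   0.        , 321.83593803],
       [  0.        , 548.60638847, 239.2782918 ],
       [  0.        ,   0.        ,   1.        ]]), 'distortion': array([0.05042071, 0.        , 0.        , 0.        , 0.        ]), 'camera_from_world': array([[ 0.66549181,  0.74638509, -0.00547339, -0.39812348],
       [ 0.54965941, -0.49502197, -0.6729248 , -0.22000268],
       [-0.50497048,  0.44481744, -0.73969065,  1.76329399],
       [ 0.        ,  0.        ,  0.        ,  1.        ]])}
top {'camera_matrix': array([[499.34158988,   0.        , 320.80257132],
       [  0.        , 499.34158988, 244.40353125],
       [  0.        ,   0.        ,   1.        ]]), 'distortion': array([-0.0931434,  0.       ,  0.       ,  0.       ,  0.       ]), 'camera_from_world': array([[-0.0860723 , -0.99628673,  0.00207492,  0.07846022],
       [-0.97567001,  0.08386928, -0.20256845,  0.56715606],
       [ 0.20164223, -0.01945997, -0.97926591,  1.29680127],
       [ 0.        ,  0.        ,  0.        ,  1.        ]])}
```

View pics/top0.png

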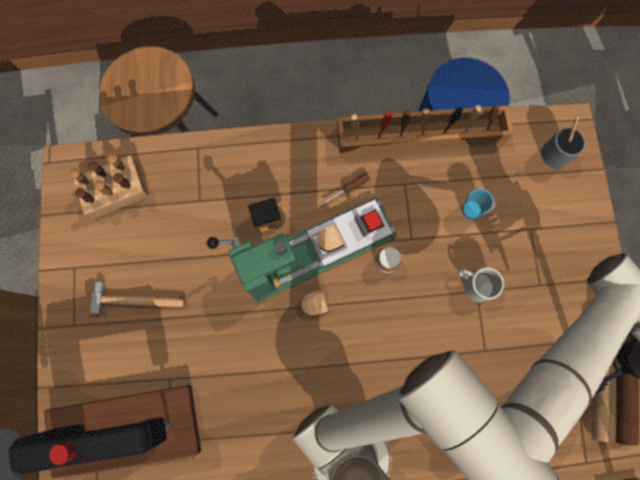

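View pics/scene0.png

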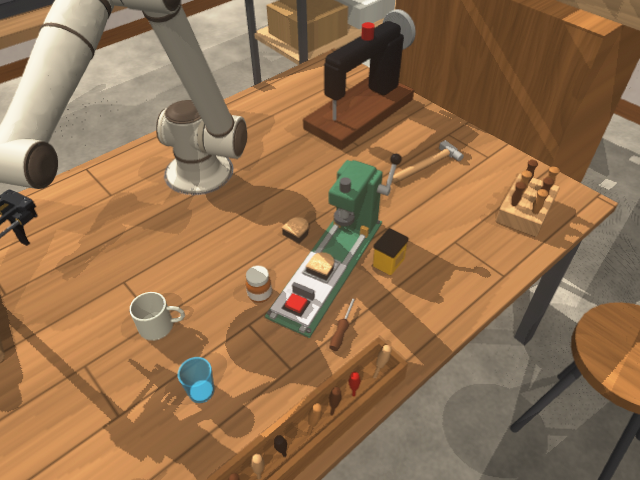

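```bash
cat > h.py <<'E'
import cv2, numpy as np
from station import sense, optics, r
def ray(cal,uv):
    p=cv2.undistortPoints(np.array(uv,float).reshape(-1,1,2),cal["camera_matrix"],np.array(cal["distortion"])).reshape(-1,2)
    T=cal["camera_from_world"];R=T[:3,:3]
    return -R.T@T[:3,3], np.c_[p,np.ones(len(p))]@R
def onplane(cal,uv,z):
    o,d=ray(cal,uv); return o+d*((z-o[2])/d[:,2])[:,None]
def tri(c1,u1,c2,u2):
    o1,d1=ray(c1,u1);o2,d2=ray(c2,u2)
    A=np.c_[d1[0],-d2[0]];t=np.linalg.lstsq(A,o2-o1,rcond=None)[0]
    return (o1+d1[0]*t[0]+o2+d2[0]*t[1])/2
def biggest(m,roi):
    k=np.zeros_like(m);x0,y0,x1,y1=roi;k[y0:y1,x0:x1]=m[y0:y1,x0:x1]
    return max(cv2.findContours(k,cv2.RETR_EXTERNAL,cv2.CHAIN_APPROX_NONE)[0],key=cv2.contourArea)
E
python3 - <<'E'
from h import *
rois=dict(top=(340,190,400,250),scene=(270,275,325,325)); big=dict(top=(220,190,400,310),scene=(260,150,390,340))
cal={n:optics.get_calibration(n) for n in rois}; C={}
for n in rois:
    im=cv2.imread(f"pics/{n}0.png");hsv=cv2.cvtColor(im,cv2.COLOR_BGR2HSV)
    red=cv2.inRange(hsv,(0,150,170),(8,255,255))|cv2.inRange(hsv,(172,150,170),(180,255,255))
    c=biggest(red,rois[n]);M=cv2.moments(c);C[n]=[M["m10"]/M["m00"],M["m01"]/M["m00"]]
    w=onplane(cal[n],c.reshape(-1,2),.052)*1000
    rc=cv2.minAreaRect(w[:,:2].astype(np.float32))
    print(n,"button px",np.round(C[n],1),"on z=52",onplane(cal[n],C[n],.052).round(4),"rect mm",np.round(rc[0],1),np.round(rc[1],1),round(rc[2],1))
    grey=cv2.inRange(hsv,(0,0,130),(180,45,255)); g=biggest(cv2.morphologyEx(grey,cv2.MORPH_CLOSE,np.ones((5,5))),big[n])
    gr=cv2.inRange(hsv,(60,80,40),(90,255,255)); 
    tan=cv2.inRange(hsv,(10,40,170),(28,200,255))
    rc=cv2.minAreaRect((onplane(cal[n],g.reshape(-1,2),.034)*1000)[:,:2].astype(np.float32)); print(" bed rect",np.round(rc[0],1),np.round(rc[1],1),round(rc[2],1))
    g=biggest(gr,big[n]);rc=cv2.minAreaRect((onplane(cal[n],g.reshape(-1,2),.012)*1000)[:,:2].astype(np.float32)); print(" green rect",np.round(rc[0],1),np.round(rc[1],1),round(rc[2],1))
    hr=dict(top=(312,222,348,256),scene=(300,245,340,285))[n];hc=biggest(tan,hr);M=cv2.moments(hc);h=[M["m10"]/M["m00"],M["m01"]/M["m00"]];print(" heel",np.round(h,1),onplane(cal[n],h,.064).round(4))
print("tri",tri(cal["top"],C["top"],cal["scene"],C["scene"]).round(4))
a=cv2.imread("pics/top0.png")[180:310,220:410];b=cv2.imread("pics/scene0.png")[150:340,230:420]
cv2.imwrite("pics/crop0.png",np.vstack([cv2.resize(a,None,fx=2.5,fy=2.5,interpolation=2)[:, :475],cv2.resize(b,(475,270))]) if 0 else cv2.resize(a,None,fx=4,fy=4,interpolation=2))
E
```

```text
top button px [372.4 219.9] on z=52 [[ 0.6295 -0.1183  0.052 ]] rect mm [ 629.6 -118.5] [40.1 35.2] 20.1
 bed rect [604.3 -50.6] [111.5 222.6] 20.9
 green rect [583.5  59.6] [162.8 428.1] 20.4
 heel [332.3 237.2] [[ 0.5876 -0.003   0.064 ]]
scene button px [295.7 301.7] on z=52 [[ 0.6359 -0.1193  0.052 ]] rect mm [ 634.8 -119.8] [42.3 38.6] 20.5
 bed rect [593.6  -6.8] [108.9 349.3] 20.4
 green rect [364.4 327.2] [ 96.  168.7] 21.8
 heel [320.3 262.8] [[0.5907 0.0018 0.064 ]]
tri [ 0.6317 -0.1179  0.0462]
```

View pics/crop0.png

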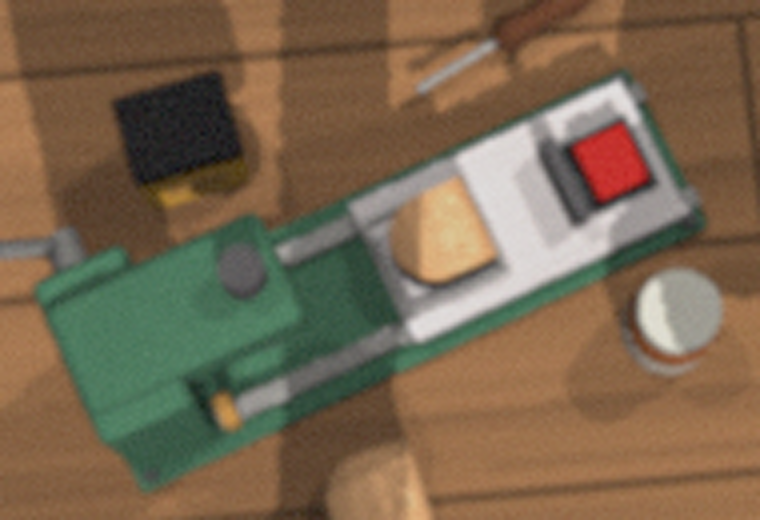

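The crop shows the red button at the right end (top image px 372,220), the dark plate to its left, the heel in its tray, and the column at the left end. That puts the button near (0.632, -0.118), with press +y at about 20.6° from world +y. I'll approach high with the gripper shut.

```bash
python3 -m pendant '[[[-0.1,0.06,0,0],[-0.3,0.17,0,0],[-0.55,0.31,0,0],[-0.8,0.45,0,0],[-1,0.56,0,0]]]' 1
python3 -m pendant '[[[-0.25,0.14,0,0],[-0.5,0.28,0,0],[-0.75,0.42,0,0],[-1,0.56,0,0]]]'
python3 -m pendant '[[[-0.25,0.14,0,0],[-0.5,0.28,0,0],[-0.75,0.42,0,0],[-1,0.56,0,0]]]'
python3 -m pendant '[[[-0.25,0.14,0,0.03],[-0.5,0.28,0,0.08],[-0.7,0.4,0,0.14],[-0.85,0.5,0,0.2],[-0.95,0.54,0,0.26],[-1,0.56,0,0.32],[-1,0.56,0,0.38],[-1,0.56,0,0.4]]]'
```

```text
time_s: 0.6
tcp_pos: [0.286, -0.5006, 0.1949]
ee_rot: [[-0.942, -0.336, -0.0], [-0.336, 0.942, 0.001], [-0.0, 0.001, -1.0]]
wrist_force: [0.3, 0.4, -0.9]
gripper_width: 0.632
gripper_force: 0.0
time_s: 1.0
tcp_pos: [0.3611, -0.4145, 0.1949]
ee_rot: [[-0.942, -0.335, -0.0], [-0.335, 0.942, 0.0], [-0.0, 0.0, -1.0]]
wrist_force: [1.1, 0.1, 0.3]
gripper_width: 0.261
gripper_force: 0.0
time_s: 1.4
tcp_pos: [0.4364, -0.3282, 0.195]
ee_rot: [[-0.942, -0.336, -0.0], [-0.336, 0.942, 0.0], [0.0, 0.0, -1.0]]
wrist_force: [-0.1, -0.1, -0.1]
gripper_width: 0.017
gripper_force: 0.0
time_s: 2.2
tcp_pos: [0.5112, -0.2426, 0.1948]
ee_rot: [[-0.896, 0.444, -0.001], [0.444, 0.896, 0.0], [0.001, 0.0, -1.0]]
wrist_force: [0.5, 0.8, -0.1]
gripper_width: 0.002
gripper_force: 0.0
```

```bash
python3 -m pendant '[[[-0.05,0.2,0,0.05],[-0.1,0.4,0,0.1],[-0.15,0.6,0,0.16],[-0.2,0.8,0,0.22],[-0.22,0.9,0,0.28],[-0.24,0.95,0,0.33],[-0.25,1,0,0.375],[-0.25,1,0,0.375]]]'
python3 - <<'E'
from h import *
s=sense();print(s["tcp_pos"],s["ee_rot"].round(3),s["joints"].round(0));c=optics.get_calibration("wrist");im=optics.capture("wrist")
cv2.imwrite("pics/w1.png",cv2.cvtColor(im,cv2.COLOR_RGB2BGR));np.save("w1.npy",c,allow_pickle=True)
E
```

```text
time_s: 3.0
tcp_pos: [0.5779, -0.1639, 0.1947]
ee_rot: [[-0.356, 0.935, -0.001], [0.935, 0.356, 0.0], [0.0, -0.0, -1.0]]
wrist_force: [-0.2, -0.1, -0.9]
gripper_width: 0.006
gripper_force: 0.0
[ 0.57794511 -0.16390959  0.19471386] [[-0.356  0.935 -0.001]
 [ 0.935  0.356  0.   ]
 [ 0.    -0.    -1.   ]] [  -0.   20.   -3.   -0.  -67. -159.]
```

View pics/w1.png

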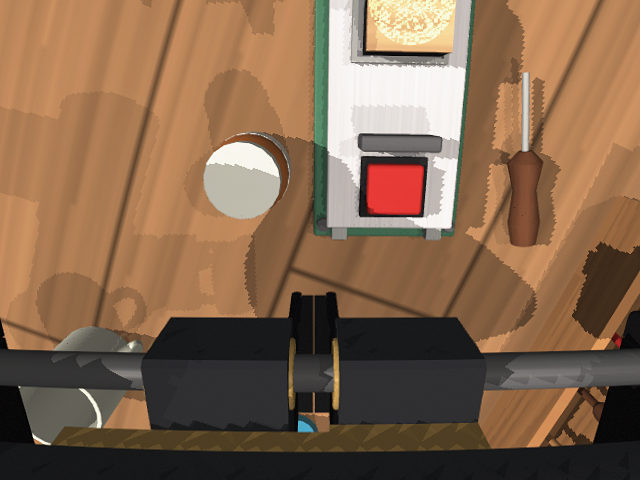

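The wrist view shows the button at about (393,190), the plate just ahead of it at (400,143), and the heel beyond. Joint 6 sits at -159 and would near its limit along the push, so I'll use the half-turned grasp orientation. First I'll measure from this view.

```bash
python3 - <<'E'
from h import *
c=np.load("w1.npy",allow_pickle=True).item();im=cv2.imread("pics/w1.png");hsv=cv2.cvtColor(im,cv2.COLOR_BGR2HSV)
red=cv2.inRange(hsv,(0,150,150),(8,255,255))|cv2.inRange(hsv,(172,150,150),(180,255,255))
g=biggest(red,(340,140,450,230));w=onplane(c,g.reshape(-1,2),.052)*1000
rc=cv2.minAreaRect(w[:,:2].astype(np.float32));print("button",np.round(rc[0],1),np.round(rc[1],1),rc[2])
M=cv2.moments(g);print("px",M["m10"]/M["m00"],M["m01"]/M["m00"])
print("plate rear top edge ends",onplane(c,[[360,152],[441,152]],.066).round(4))
print("bed long edges L/R",onplane(c,[[328,215],[329,10],[452,228],[470,10]],.034).round(4))
T=c["camera_from_world"];print("cam",(-T[:3,:3].T@T[:3,3]).round(3))
t=optics.get_calibration("top");print("tri top-wrist",tri(t,[372.4,219.9],c,[M["m10"]/M["m00"],M["m01"]/M["m00"]]).round(4))
E
python3 -m pendant '[[[0,0,0,-0.05],[0,0,0,-0.12],[0,0,0,-0.19],[0,0,0,-0.26],[0,0,0,-0.33],[0,0,0,-0.4],[0,0,0,-0.47],[0,0,0,-0.54]]]'
python3 -m pendant '[[[0,0,0,-0.07],[0,0,0,-0.14],[0,0,0,-0.21],[0,0,0,-0.28],[0,0,0,-0.35],[0,0,0,-0.42],[0,0,0,-0.49],[0,0,0,-0.56]]]'
python3 -m pendant '[[[0,0,0,-0.07],[0,0,0,-0.14],[0,0,0,-0.21],[0,0,0,-0.28],[0,0,0,-0.35],[0,0,0,-0.42],[0,0,0,-0.47],[0,0,0,-0.47]]]'
```

```text
button [ 628.9 -118.7] [43.6 38.9] 20.14159393310547
px 394.53358356380875 188.76076649545635
plate rear top edge ends [[ 0.5905 -0.1007  0.066 ]
 [ 0.6467 -0.0789  0.066 ]]
bed long edges L/R [[ 0.5896 -0.1604  0.034 ]
 [ 0.5326 -0.0123  0.034 ]
 [ 0.6933 -0.1329  0.034 ]
 [ 0.6321  0.0276  0.034 ]]
cam [ 0.549 -0.086  0.385]
tri top-wrist [ 0.6261 -0.1167  0.0647]
time_s: 3.85
tcp_pos: [0.5774, -0.1651, 0.195]
ee_rot: [[-0.993, 0.12, -0.0], [0.12, 0.993, 0.0], [0.0, 0.0, -1.0]]
wrist_force: [0.4, 0.7, 0.1]
gripper_width: 0.004
gripper_force: 0.0
time_s: 4.65
tcp_pos: [0.5775, -0.1651, 0.195]
ee_rot: [[-0.541, -0.841, -0.0], [-0.841, 0.541, 0.0], [0.0, 0.0, -1.0]]
wrist_force: [0.6, 0.6, 0.3]
gripper_width: 0.006
gripper_force: 0.0
time_s: 5.45
tcp_pos: [0.5775, -0.1651, 0.195]
ee_rot: [[0.354, -0.935, -0.0], [-0.935, -0.354, 0.0], [-0.0, 0.0, -1.0]]
wrist_force: [-0.2, 0.2, 1.1]
gripper_width: 0.003
gripper_force: 0.0
```

```bash
python3 -m pendant '[[[-0.1,-0.15,0,0],[-0.22,-0.4,0,0],[-0.33,-0.58,0.1,0],[-0.37,-0.65,0.3,0],[-0.37,-0.65,0.6,0],[-0.37,-0.65,0.85,0],[-0.37,-0.65,1,0],[-0.37,-0.65,1,0]]]'
python3 -m pendant '[[[0,0,0.1,0],[0,0,0.2,0],[0,0,0.29,0],[0,0,0.34,0],[0,0,0.34,0],[0,0,0.34,0]]]'
python3 - <<'E'
from h import *
s=sense();print(s["tcp_pos"],s["joints"].round(1),s["wrist_force"])
c=optics.get_calibration("wrist");im=optics.capture("wrist");cv2.imwrite("pics/w2.png",cv2.cvtColor(im,cv2.COLOR_RGB2BGR))
E
```

```text
time_s: 6.25
tcp_pos: [0.6236, -0.1065, 0.0911]
ee_rot: [[0.353, -0.936, -0.007], [-0.936, -0.353, 0.0], [-0.003, 0.007, -1.0]]
wrist_force: [-1.3, 0.1, 0.3]
gripper_width: 0.006
gripper_force: 0.0
time_s: 6.85
tcp_pos: [0.6259, -0.1076, 0.0613]
ee_rot: [[0.353, -0.936, 0.0], [-0.936, -0.353, -0.0], [0.0, -0.0, -1.0]]
wrist_force: [1.0, 0.1, 0.4]
gripper_width: 0.007
gripper_force: 0.0
[ 0.62591933 -0.1076238   0.06126774] [  4.8  29.7  -7.8   0.  -52.6  15.9] [0.99522729 0.0971836  0.42220666]
```

View pics/w2.png

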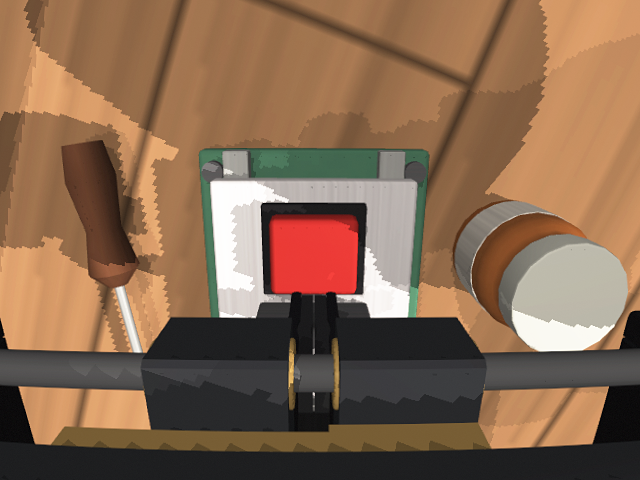

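Run:
```python
from h import *
c=optics.get_calibration("wrist");s=sense();tx=s["ee_rot"][:,0];p=s["tcp_pos"]
d=np.array([-.354,.935,0]);b=np.array([.629,-.1187,.052])
for n,q in (("tip rear",p-d*.0095),("tip front",p+d*.0095)):
    print(n,cv2.projectPoints(q.reshape(1,3),cv2.Rodrigues(c["camera_from_world"][:3,:3])[0],c["camera_from_world"][:3,3],c["camera_matrix"],np.array(c["distortion"]))[0].round(1))
im=cv2.imread("pics/w2.png");hsv=cv2.cvtColor(im,cv2.COLOR_BGR2HSV)
red=cv2.inRange(hsv,(0,150,150),(8,255,255))|cv2.inRange(hsv,(172,150,150),(180,255,255))
g=biggest(red,(250,190,380,310));print(cv2.boundingRect(g))
w=onplane(c,[[315,215],[272,255],[357,255],[278,293],[352,293]],.052)
print(((w-p)@d*1000).round(1),((w-p)@tx*1000).round(1),((w-p)@s["ee_rot"][:,1]*1000).round(1))
```

```text
tip rear [[[313.6 269.5]]]
tip front [[[313.6 305.8]]]
(270, 219, 88, 75)
[-33.9 -13.6 -13.5   6.9   7. ] [33.9 13.6 13.5 -6.9 -7. ] [  0.7 -20.6  21.5 -18.1  19.6]
```

The tips are laterally centred on the button and about 12 mm ahead of its centre. I'll shift back about 8 mm so they press near the middle, then press in small steps.

```bash
python3 -m pendant '[[[0.04,0,0,0],[0.08,0,0,0],[0.08,0,0.04,0],[0.08,0,0.08,0],[0.08,0,0.11,0],[0.08,0,0.13,0],[0.08,0,0.14,0],[0.08,0,0.14,0]]]'
python3 -m pendant '[[[0,0,0.01,0],[0,0,0.02,0],[0,0,0.02,0],[0,0,0.02,0]]]'
```

```text
time_s: 7.7
tcp_pos: [0.6284, -0.1149, 0.0468]
ee_rot: [[0.353, -0.935, -0.0], [-0.935, -0.353, -0.0], [-0.0, 0.0, -1.0]]
wrist_force: [-0.2, 0.5, 0.0]
gripper_width: 0.002
gripper_force: 0.0
time_s: 8.1
tcp_pos: [0.6285, -0.115, 0.0451]
ee_rot: [[0.353, -0.936, 0.0], [-0.936, -0.353, -0.0], [0.0, -0.0, -1.0]]
wrist_force: [-0.1, -1.0, -0.4]
gripper_width: 0.006
gripper_force: 0.0
```

Run:
```python
from h import *
a=optics.capture("wrist")[180:340,200:440];b=optics.capture("scene")[230:340,250:360]
a=cv2.resize(a,(600,400));b=cv2.resize(b,(400,400),interpolation=2)[:, :200*2]
cv2.imwrite("pics/w3.png",cv2.cvtColor(np.hstack([cv2.resize(a,(400,400)),b]),cv2.COLOR_RGB2BGR))
```

```text
(no output)
```

View pics/w3.png

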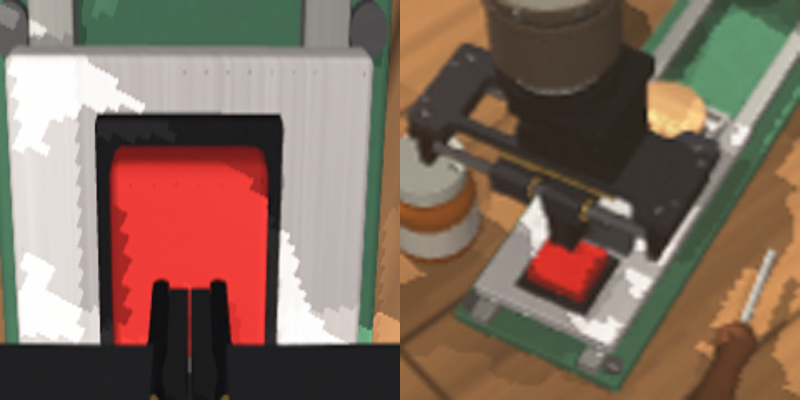

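The tips look to be over the button's centre, but no contact force shows yet. I'll keep stepping down gently.

```bash
for i in 1; do
python3 -m pendant '[[[0,0,0.01,0],[0,0,0.02,0],[0,0,0.02,0]]]' | egrep 'pos|force'
python3 -m pendant '[[[0,0,0.01,0],[0,0,0.02,0],[0,0,0.02,0]]]' | egrep 'pos|force'
done
```

```text
tcp_pos: [0.6283, -0.115, 0.0428]
wrist_force: [-0.2, -0.2, 0.3]
gripper_force: 0.0
tcp_pos: [0.6284, -0.115, 0.0408]
wrist_force: [-0.6, -1.2, 0.6]
gripper_force: 0.0
```

```bash
python3 -m pendant '[[[0,0,0.01,0],[0,0,0.02,0],[0,0,0.02,0]]]' | egrep 'pos|t_force'
python3 - <<'E'
from h import *
s=sense();c=optics.get_calibration("wrist");a=optics.capture("wrist")
cv2.imwrite("pics/w4.png",cv2.cvtColor(cv2.resize(a[200:340,230:410],None,fx=4,fy=4,interpolation=2),cv2.COLOR_RGB2BGR))
print(s["tcp_pos"],s["wrist_force"].round(1),s["effort"].round(2))
E
```

```text
tcp_pos: [0.6284, -0.115, 0.0389]
wrist_force: [-0.6, -0.3, -0.5]
[ 0.6283736  -0.11498477  0.03885837] [-0.6 -0.3 -0.5] [ 1.000e-02 -4.376e+01  1.559e+01  3.480e+00  7.000e-02  0.000e+00]
```

View pics/w4.png

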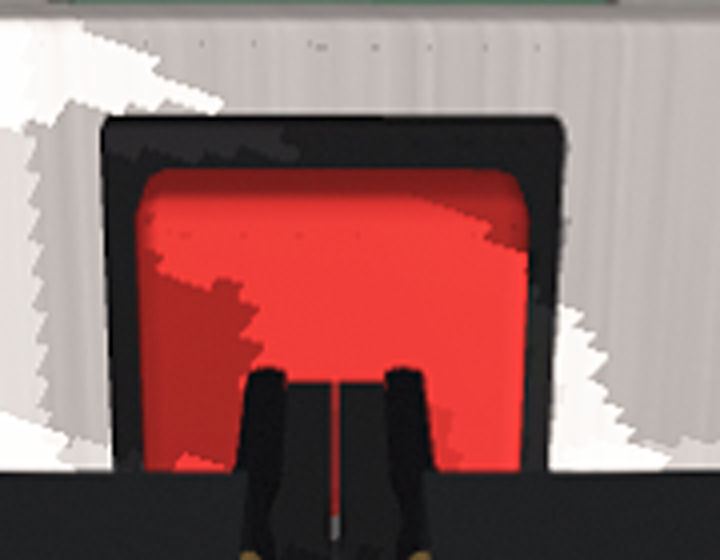

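```bash
python3 - <<'E'
from h import *
c=optics.get_calibration("wrist");s=sense();R=s["ee_rot"];p=s["tcp_pos"]
print(c["camera_matrix"][0,0])
T=c["camera_from_world"]
for x in (.0095,.0,):
  for h in (0,.01,.02,.03):
    q=np.array([p+R@[x,y,-h] for y in (-.015,.015)])
    print(x,h,cv2.projectPoints(q,cv2.Rodrigues(T[:3,:3])[0],T[:3,3],c["camera_matrix"],np.array(c["distortion"]))[0].reshape(-1).round(0))
E
python3 -m pendant '[[[0,0,0.01,0],[0,0,0.02,0],[0,0,0.02,0]]]' | egrep 'pos|t_force'
```

```text
426.04448689367916
0.0095 0 [282. 270. 345. 269.]
0.0095 0.01 [281. 277. 347. 277.]
0.0095 0.02 [279. 286. 348. 286.]
0.0095 0.03 [277. 296. 350. 296.]
0.0 0 [283. 288. 345. 288.]
0.0 0.01 [281. 297. 346. 296.]
0.0 0.02 [280. 306. 348. 306.]
0.0 0.03 [278. 316. 350. 316.]
tcp_pos: [0.6283, -0.115, 0.0368]
wrist_force: [0.1, 0.5, -0.3]
```

```bash
python3 -m pendant '[[[0,0,0.01,0],[0,0,0.02,0],[0,0,0.02,0]]]' | egrep 'pos|t_force'
python3 -m pendant '[[[0,0,0.01,0],[0,0,0.02,0],[0,0,0.02,0]]]' | egrep 'pos|t_force'
python3 - <<'E'
from h import *
t=optics.get_calibration("top");a=cv2.imread("pics/top0.png")
b=np.array([.629,-.1187]);d=np.array([-.354,.935]);x=np.array([.935,.354])
for n,uv,z in (("tin",[[252,205],[276,200],[281,217],[257,224]],.09),("jar",[[390,258]],.08),("spare",[[315,302]],.03)):
    w=onplane(t,uv,z)[:,:2]-b;print(n,"along",(w@d*1000).round(),"across",(w@x*1000).round())
E
```

```text
tcp_pos: [0.6284, -0.115, 0.0349]
wrist_force: [1.0, -0.2, 0.6]
tcp_pos: [0.6284, -0.115, 0.0329]
wrist_force: [0.2, -0.2, -0.8]
tin along [282. 218. 225. 291.] across [171. 156. 107. 117.]
jar along [11.] across [-118.]
spare along [239.] across [-133.]
```

Run:
```python
from h import *
b=optics.capture("scene")
cv2.imwrite("pics/s5.png",cv2.cvtColor(cv2.resize(b[210:340,220:380],None,fx=4.5,fy=4.5,interpolation=2),cv2.COLOR_RGB2BGR))
c=optics.get_calibration("scene");s=sense();R=s["ee_rot"];p=s["tcp_pos"];T=c["camera_from_world"]
q=np.array([p,p-[0,0,-.02],p+R@[.0095,.015,0],p+R@[.0095,-.015,0],p+R@[.0095,0,-.02],p+R@[0,.095,-.07],p+R@[0,-.095,-.07]])
u=cv2.projectPoints(q,cv2.Rodrigues(T[:3,:3])[0],T[:3,3],c["camera_matrix"],np.array(c["distortion"]))[0].reshape(-1,2)
print(((u-[220,210])*4.5).round())
```

```text
[[339. 421.]
 [338. 399.]
 [307. 423.]
 [355. 443.]
 [329. 412.]
 [183. 280.]
 [493. 410.]]
```

View pics/s5.png

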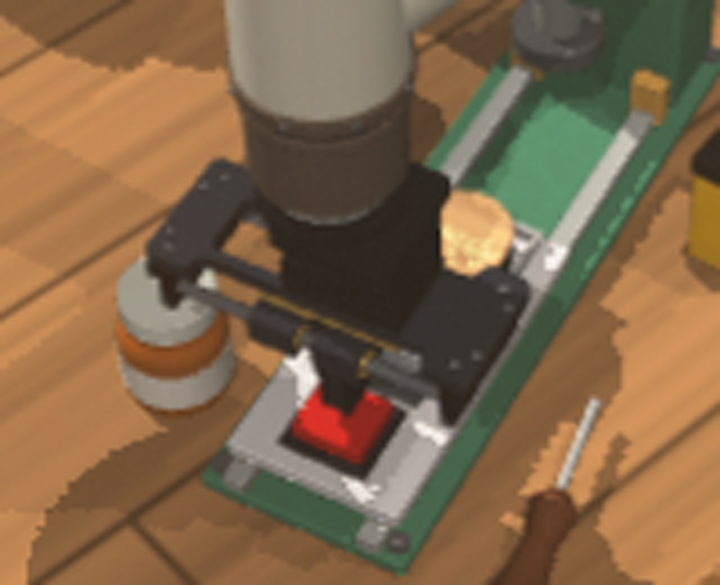

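The scene view shows that the shut fingertips end about 19 mm behind the nominal TCP, so at TCP z=0.033 they are only just at the button's top. The body passes above the jar with about 15 mm or more to spare. I'll keep pressing.

```bash
python3 -m pendant '[[[0,0,0.01,0],[0,0,0.02,0],[0,0,0.02,0]]]' | egrep 'pos|t_force'
python3 -m pendant '[[[0,0,0.01,0],[0,0,0.02,0],[0,0,0.02,0]]]' | egrep 'pos|t_force'
python3 -m pendant '[[[0,0,0.01,0],[0,0,0.02,0],[0,0,0.02,0]]]' | egrep 'pos|t_force'
```

```text
tcp_pos: [0.6283, -0.115, 0.0308]
wrist_force: [0.3, -0.1, -0.2]
tcp_pos: [0.6284, -0.115, 0.0288]
wrist_force: [1.2, 0.9, -0.1]
tcp_pos: [0.6284, -0.115, 0.0269]
wrist_force: [0.3, -0.0, 0.3]
```

```bash
python3 -m pendant '[[[0,0,0.01,0],[0,0,0.02,0],[0,0,0.02,0]]]' | egrep 'pos|t_force'
python3 -m pendant '[[[0,0,0.01,0],[0,0,0.02,0],[0,0,0.02,0]]]' | egrep 'pos|t_force'
python3 - <<'E'
from h import *
a=optics.capture("wrist")[200:340,200:380];b=optics.capture("scene")[240:340,240:360]
cv2.imwrite("pics/s6.png",cv2.cvtColor(np.hstack([cv2.resize(b,(480,400),interpolation=2),cv2.resize(a,(310,400),interpolation=2)]),cv2.COLOR_RGB2BGR))
E
```

```text
tcp_pos: [0.6286, -0.115, 0.0251]
wrist_force: [0.1, -0.7, -0.3]
tcp_pos: [0.6287, -0.115, 0.0235]
wrist_force: [-0.8, -0.1, 4.1]
```

View pics/s6.png

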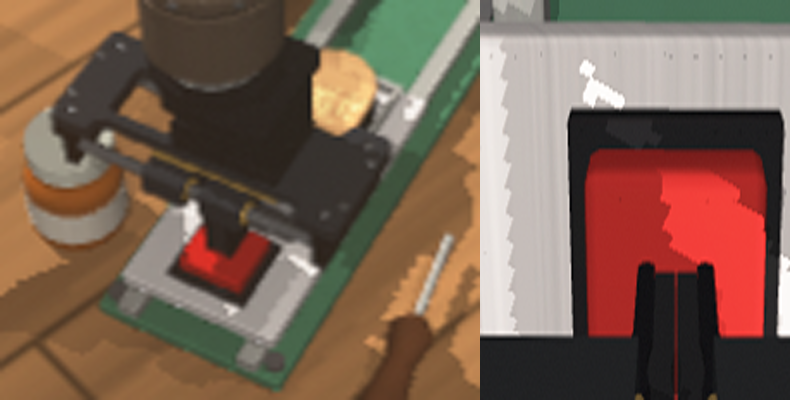

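Contact now reads 4 N, with the tips centred on the button. The real tip is about 26 mm short of the TCP, and full press should come near TCP z of 0.0195.

```bash
python3 -m pendant '[[[0,0,0.01,0],[0,0,0.02,0],[0,0,0.03,0],[0,0,0.03,0]]]' | egrep 'pos|t_force'
python3 -m pendant '[[[0,0,0.01,0],[0,0,0.02,0],[0,0,0.02,0]]]' | egrep 'pos|t_force'
```

```text
tcp_pos: [0.6287, -0.115, 0.0202]
wrist_force: [-1.3, 0.2, 5.7]
tcp_pos: [0.6287, -0.115, 0.0189]
wrist_force: [-2.9, 0.9, 8.1]
```

```bash
python3 -m pendant '[[[0,0,0.01,0],[0,0,0.015,0],[0,0,0.015,0]]]' | egrep 'pos|t_force'
python3 -m pendant '[[[-0.01,0,0,0],[-0.03,0,0,0],[-0.06,0,0,0],[-0.1,0,0,0],[-0.1,0,0,0]]]' | egrep 'time|pos|t_force'
python3 - <<'E'
from h import *
t=optics.get_calibration("top");a=optics.capture("wrist")
hsv=cv2.cvtColor(a,cv2.COLOR_RGB2HSV);red=cv2.inRange(hsv,(0,150,120),(8,255,255))|cv2.inRange(hsv,(172,150,120),(180,255,255))
print(cv2.boundingRect(biggest(red,(200,150,420,330))))
E
```

```text
tcp_pos: [0.6288, -0.115, 0.0189]
wrist_force: [-4.8, 2.2, 13.6]
time_s: 13.2
tcp_pos: [0.6256, -0.1066, 0.0189]
wrist_force: [-2.8, -0.8, 12.5]
(261, 256, 106, 62)
```

```bash
cat > rel.py <<'E'
from h import *
def rel(z=.046):
    c=optics.get_calibration("wrist");s=sense();a=optics.capture("wrist")
    hsv=cv2.cvtColor(a,cv2.COLOR_RGB2HSV);red=cv2.inRange(hsv,(0,150,120),(8,255,255))|cv2.inRange(hsv,(172,150,120),(180,255,255))
    x,y,w,h=cv2.boundingRect(biggest(red,(200,150,420,330)))
    q=onplane(c,[[x+w/2,y]],z)[0]; d=np.array([-.354,.935,0])
    print("t",s["time_s"],"rear edge row",y,"rel TCP",((q-s["tcp_pos"])@d*1000).round(1),"travel est",((q+d*.02-[.629,-.1187,0])@d*1000).round(1),"tcp along",((s["tcp_pos"]-[.629,-.1187,0])@d*1000).round(1),"F",s["wrist_force"].round(1))
E
python3 -c "
from rel import *
rel()"
python3 -m pendant '[[[-0.06,0,0,0],[-0.12,0,0,0],[-0.18,0,0,0],[-0.2,0,0,0],[-0.2,0,0,0]]]' | egrep 'time|pos|t_force'
python3 -c "
from rel import *
rel()"
```

```text
t 13.25 rear edge row 256 rel TCP -25.6 travel est 6.9 tcp along 12.6 F [-3.1 -2.  13.6]
time_s: 13.8
tcp_pos: [0.6186, -0.0877, 0.0188]
wrist_force: [-3.7, -1.5, 12.3]
t 13.8 rear edge row 256 rel TCP -25.6 travel est 27.0 tcp along 32.6 F [-3.7 -1.5 12.3]
```

The bed is travelling with the tips and nothing is slipping. Continuing to push.

```bash
python3 -m pendant '[[[-0.06,0,0,0],[-0.12,0,0,0],[-0.18,0,0,0],[-0.24,0,0,0],[-0.3,0,0,0],[-0.36,0,0,0],[-0.4,0,0,0],[-0.4,0,0,0]]]' | egrep 'time|pos|t_force'
python3 -c "
from rel import *
rel()"
python3 -m pendant '[[[-0.06,0,0,0],[-0.12,0,0,0],[-0.18,0,0,0],[-0.24,0,0,0],[-0.3,0,0,0],[-0.36,0,0,0],[-0.4,0,0,0],[-0.4,0,0,0]]]' | egrep 'time|pos|t_force'
python3 -c "
from rel import *
rel()"
```

```text
time_s: 14.65
tcp_pos: [0.6045, -0.0499, 0.0188]
wrist_force: [-4.0, -1.2, 13.8]
t 14.65 rear edge row 257 rel TCP -25.2 travel est 67.8 tcp along 73.0 F [-4.  -1.2 13.8]
time_s: 15.5
tcp_pos: [0.5905, -0.0123, 0.0188]
wrist_force: [-3.4, 0.1, 14.5]
t 15.5 rear edge row 258 rel TCP -24.8 travel est 108.3 tcp along 113.1 F [-3.4  0.1 14.5]
```

```bash
python3 -m pendant '[[[-0.04,0,0,0],[-0.08,0,0,0],[-0.12,0,0,0],[-0.16,0,0,0],[-0.18,0,0,0],[-0.18,0,0,0]]]' | egrep 'time|pos|t_force'
python3 -m pendant '[[[-0.01,0,0,0],[-0.02,0,0,0],[-0.02,0,0,0]]]' | egrep 'time|pos|t_force'
python3 -m pendant '[[[-0.01,0,0,0],[-0.02,0,0,0],[-0.02,0,0,0]]]' | egrep 'time|pos|t_force'
python3 -c "
from rel import *
rel()"
```

```text
time_s: 16.15
tcp_pos: [0.5843, 0.0043, 0.0188]
wrist_force: [-3.2, -2.1, 14.2]
time_s: 16.45
tcp_pos: [0.5837, 0.0059, 0.0188]
wrist_force: [-2.3, -1.5, 14.2]
time_s: 16.75
tcp_pos: [0.5832, 0.0072, 0.0188]
wrist_force: [-1.7, -4.7, 13.6]
t 16.75 rear edge row 257 rel TCP -25.2 travel est 128.7 tcp along 133.9 F [-1.7 -4.7 13.6]
```

```bash
python3 -m pendant '[[[-0.01,0,0,0],[-0.02,0,0,0],[-0.02,0,0,0]]]' | egrep 'time|pos|t_force'
python3 -c "
from rel import *
rel()"
python3 -m pendant '[[[-0.01,0,0,0],[-0.02,0,0,0],[-0.02,0,0,0]]]' | egrep 'time|pos|t_force'
python3 -c "
from rel import *
rel()"
```

```text
time_s: 17.1
tcp_pos: [0.5832, 0.0086, 0.0188]
wrist_force: [-0.8, -6.6, 12.0]
t 17.1 rear edge row 254 rel TCP -26.4 travel est 128.7 tcp along 135.2 F [-0.8 -6.6 12. ]
time_s: 17.45
tcp_pos: [0.583, 0.0106, 0.0188]
wrist_force: [0.7, -6.5, 10.4]
t 17.45 rear edge row 250 rel TCP -28.1 travel est 129.1 tcp along 137.2 F [ 0.7 -6.5 10.4]
```

The tips now slip at about 6.5 N while the travel stays constant, so the bed is against the stops. I'll lift straight up while still pressing lightly forward, then look.

```bash
python3 -m pendant '[[[0,0,-0.05,0],[0,0,-0.15,0],[0,0,-0.3,0],[0,0,-0.5,0],[0,0,-0.7,0],[0,0,-0.85,0],[0,0,-0.95,0],[0,0,-1,0]]]' | egrep 'time|pos|t_force'
python3 -m pendant '[[[0.1,0,-0.1,0],[0.3,0,-0.2,0],[0.55,0,-0.3,0],[0.75,0,-0.3,0],[0.9,0,-0.3,0],[1,0,-0.3,0],[1,0,-0.3,0]]]' | egrep 'time|pos|t_force'
python3 -m pendant '[[[0.2,0,0,0],[0.45,0,0,0],[0.7,0,0,0],[0.9,0,0,0],[1,0,0,0],[1,0,0,0]]]' | egrep 'time|pos|t_force'
python3 - <<'E'
from h import *
t=optics.get_calibration("top");a=optics.capture("top");b=optics.capture("scene")
hsv=cv2.cvtColor(a,cv2.COLOR_RGB2HSV);red=cv2.inRange(hsv,(0,150,150),(8,255,255))|cv2.inRange(hsv,(172,150,150),(180,255,255))
c=biggest(red,(290,200,360,270));M=cv2.moments(c)
if M["m00"]>20:
    q=onplane(t,[[M["m10"]/M["m00"],M["m01"]/M["m00"]]],.052)[0]; print(q,"travel",(q-[.6295,-.1183,.052])@[-.354,.935,0], "cross",(q-[.6295,-.1183,.052])@[.935,.354,0])
cv2.imwrite("pics/f.png",cv2.cvtColor(np.hstack([cv2.resize(a[170:310,200:420],(400,255)),cv2.resize(b[140:360,220:440],(400,400))[:255]]),cv2.COLOR_RGB2BGR))
E
```

```text
time_s: 18.3
tcp_pos: [0.5805, 0.0125, 0.117]
wrist_force: [0.3, -0.6, 0.7]
time_s: 19.0
tcp_pos: [0.6157, -0.0825, 0.1457]
wrist_force: [-0.0, -0.0, 0.3]
time_s: 19.6
tcp_pos: [0.651, -0.1752, 0.1459]
wrist_force: [0.3, -0.1, -0.1]
```

View pics/f.png

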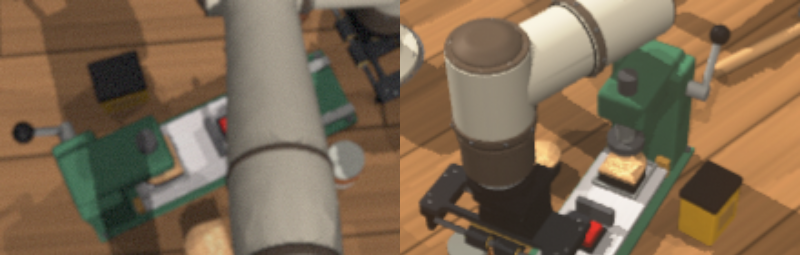

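The views show the bed home, with the heel under the ram. The arm partly hides the button, so I'll move clear and check.

```bash
python3 -m pendant '[[[0.2,0,-0.1,0],[0.45,0,-0.2,0],[0.7,0,-0.3,0],[0.9,0,-0.3,0],[1,0,-0.3,0],[1,0,-0.3,0]]]' | egrep 'time|pos|t_force'
python3 - <<'E'
from h import *
for n,z0,roi,b0 in (("top",.052,(280,190,360,280),[.6295,-.1183,.052]),("scene",.052,(290,215,370,300),[.6359,-.1193,.052])):
    t=optics.get_calibration(n);a=optics.capture(n);hsv=cv2.cvtColor(a,cv2.COLOR_RGB2HSV);red=cv2.inRange(hsv,(0,150,150),(8,255,255))|cv2.inRange(hsv,(172,150,150),(180,255,255))
    c=biggest(red,roi);M=cv2.moments(c);u=[M["m10"]/M["m00"],M["m01"]/M["m00"]]
    q=onplane(t,[u],z0)[0];d=q-b0;print(n,np.round(u,1),cv2.contourArea(c),"travel",d@[-.354,.935,0],"cross",d@[.935,.354,0])
    cv2.imwrite(f"pics/g_{n}.png",cv2.cvtColor(a,cv2.COLOR_RGB2BGR))
a=cv2.imread("pics/g_top.png")[170:310,200:420];b=cv2.imread("pics/g_scene.png")[140:360,220:440]
cv2.imwrite("pics/g.png",np.hstack([cv2.resize(a,(400,255)),cv2.resize(b,(400,400))[:255]]))
E
```

```text
time_s: 20.3
tcp_pos: [0.6862, -0.2683, 0.1758]
wrist_force: [-0.3, -0.3, -0.1]
top [330.1 239.7] 174.0 travel 0.12952216681155582 cross 0.00036221750337437985
scene [320.3 265.6] 172.0 travel 0.12946310856198295 cross 0.0004669439661466599
```

View pics/g.png

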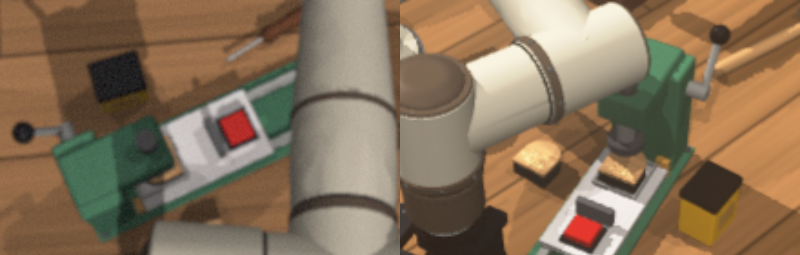

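Both cameras give a travel of 129.5 mm, with the button up, the heel under the ram and the arm clear. I'm handing the job in.

```bash
python3 -c "
from station import r
print(r.finish_job())"
```

```text
the job is handed in; nothing more can be done
None
```

The bed is home against the brass stops (both cameras put its travel at about 129.5 of 130 mm), the button is up, the heel is still in its tray under the press head, and the arm is clear; the job was handed in at about 20 s.

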